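# Park the grooved tin in its keyed vanity bay

### The arm

A 7-joint arm with a two-finger parallel gripper is mounted at the origin on the work surface. World frame = base frame: x ahead of the robot, y to its left, z up, the work surface at z = 0. Lengths are in m, angles in rad, forces in N, time in s.
With the tool pointing down it reaches from about 0.4 to 0.85 m from the base axis. Payload 4.5 kg.
Tool frame: the origin (TCP) lies between the finger pads; the fingertips stand 11 mm ahead of it and the grasp point (between the pads) lies 8 mm behind it (r.nose_length is the distance from the TCP to the fingertips, in m); z points along the fingers, y is the line along which they close (so a half turn about z gives the same grasp; the last joint's range is limited). The gripper opens to 88 mm and grips with 3 to 60 N. Pads are 18 mm wide; open, the fingers measure 123 mm over their backs; the gripper's body (75 mm by 187 mm) begins 45 mm behind the grasp point.
Start: joints at [1.228, 0.689, -0.195, 1.565, 0.157, 0.902, -0.215], TCP at [0.23, -0.581, 0.25] pointing down, gripper open.
Joint ranges: [-3.01, 3.01], [-0.46, 2.08], [-1.47, 1.51], [0.13, 2.56], [-1, 4.14], [0.04, 2.09], [-2.66, 2.66]. Speed limits (rad/s): [2.57, 2.57, 3.14, 3.14, 3.14, 3.14, 3.14].

### API

Orientations are given as a unit quaternion [x, y, z, w].
In Python, from plant import get_state, snapshot, camera_model, r gives the robot as it stands.
- The arm moves only by the shell command python3 -m inch 'ROWS' [FORCE]. ROWS is text: rows parted by semicolons, each of 7 numbers parted by spaces: the opening, from -1 (shut) to 1 (fully open), then the shift along the tool's x, y, z in m, then the turn, a rotation vector about the tool's x, y, z in rad. A call has 1 to 20 rows; each row shifts and turns the commanded pose from where the row before left it, along the tool's axes as they then stand; what a row does not reach is not made up. A row lasts 1/12 s, in which the tool goes at most 41.7 mm and 7.16 degrees, less where a joint would pass 70% of its speed; a pose out of reach is approached as far as the arm can. A call is refused whole if a number of a shift passes 0.0417 or a number of a turn 0.125, either way. A call with a gripper value outside its range is refused whole. The fingers move at their own pace and stop on an object; FORCE is the grip in N (left out, the last holds). Time passes only in rows, so rows that do not move let the fingers close. It gives the time, the measured TCP pose, the force, the opening and the grip force at its end, in the units of the state.
- get_state(): the state, without advancing time (a new reading comes with each control period).
- snapshot(name): name is "scene" or "top" or "wrist"; returns (picture, depth): 480x640x3 uint8, red, green, blue; 480x640 float32, m along the optical axis (not along the pixel's ray), 0 where there is no reading.
- camera_model(name): a dict with "intrinsics" (3x3 intrinsics, pixels), "view" (4x4, takes a point from world to camera coordinates). Camera axes: x right, y down, z forward; pixel columns grow to the right and rows downward; lengths in m; the calibration is good to about 2 mm. The wrist camera is an equidistant fisheye: a pixel r from the principal point sees the ray r / f radians off the axis. A picture is of the moment at which its call begins: read the wrist's pose just before it. camera_model takes no time and is no camera call; for the wrist camera it gives the pose at the moment of the call.
- r.finish_job(): hands the job in; it is judged then, once.
The state is a dict: "clock": time; "q": joint angles; "qd": joint speeds; "joint_torque": joint torques, N m; "tool_pos": TCP position; "eef_rot": TCP orientation; "contact_force": force on the tool from outside, world axes, zero at the start; "moment": the same for the moment, N m; "opening": opening from 0.0 (shut) to 1.0 (fully open); "finger_force": force on a finger pad.
Only numpy, scipy, OpenCV 4.12 (cv2) and the standard library are available. Lean on these libraries where they do the work, as an engineer would, in place of code of your own. Each camera call takes 0.05 s, during which the arm holds its last target. There are 200 camera calls.

### The job

Park the closed aluminium tin in the wooden bay on the vanity counter, lying lengthwise and pushed in until it is fully home against the back. A key rib hidden inside the bay lets the tin in only one way round, and nobody remembers which: try it, and if it stops part-way, draw it out, turn it end for end and push it in again, never forcing it. Keep the tin the right way up, leave the soap dish, lipstick rack and cream jar where they stand, and let go at the end.

Things in the scene. Friction and masses are not known exactly. Their poses are not given: they have to be found in the camera images.
- tin: Loose closed aluminium tin on a black plastic foot (part of it, lowest 12 mm): 120 mm long (x), 56 wide (y), 40 high in all, 0.2 to 0.4 kg. Origin: centre of the underside, z up. A flat dark clip marks the +x end. A groove 14 mm wide, 12 deep runs along the whole underside, open at both ends, its centre line at y = +14 mm. Starts at any yaw; either end may have to go in first.
- dock: Wooden bay fixed on the counter, mouth towards the robot, no floor: the tin slides in on the counter. Origin: on the counter, middle of the mouth; x points into the bay, z up. Inside 60 mm wide (y -30 to +30), 44 high; roof and walls 6 thick, top at 50, brass lip on the far edge to 56. Two lead-in cheeks 32 high flare out in front, from x = 0 to -24 mm, reaching y = +/-45 mm.
- dock_back (a point): Foot of the bay's rigid back wall, out of sight, in the middle, 95 mm inside the mouth (dock x = +95 mm). With the tin's front end against it the tin is fully home: its centre is 35 mm inside the mouth and its last 25 mm stick out in front.
- dock_row (a point): Point on the bay's centre line, on the counter, 45 mm inside the mouth. From here 20 mm inwards a rigid key rib, unseen, 8 mm wide and 8 high, stands on the counter 14 mm to one side: dock y = +14 or -14 mm, changing from start to start. With the groove on its side the tin slides over it; else the tin stops with its front end here, its centre 15 mm outside the mouth.
- soap_dish: Bystander: black soap dish with a pale bar in it, 120 mm (x) by 85 mm (y), 28 mm high; origin at the centre of the underside.
- lipstick_rack: Bystander: clear acrylic rack with three lipstick tubes, 44 mm (x) by 110 mm (y), 77 mm high over the tubes; origin at the centre of the underside.
- cream_jar: Bystander: white cream jar with a brass cap, 64 mm across, 52 mm high; origin at the centre of the underside.
Mind the look-alikes: they are no part of the job. What is shaped like the tin but pink or red is not meant.

How it is judged:
At the end, for the whole second after the job is handed in: The tin stands flat, upright and at rest in the bay, lengthwise (within 0.1 rad) and no more than 5 mm short of the back wall (its centre at least 30 mm inside the mouth, within 6 mm of the bay's centre line), and let go (x of tin in the frame of dock above 0.03 m and y of tin in the frame of dock between -0.006 and 0.006 m and angle between the x axis of tin and the x axis of dock, either way round below 0.1 rad and angle between tin's own z axis and vertical below 0.08 rad and height (world z) of tin below 0.004 m and linear speed of tin below 0.01 m/s); the robot touches nothing.
It fails at once if the tin is forced: pressed against the bay or its hidden key with more than 60 N (contact force between tin and dock above 60 N or contact force between tin and key above 60 N).
It fails at once if the tin is tipped over (tilted by more than 0.6 rad) (angle between tin's own z axis and vertical above 0.6 rad).
It fails at once if a bystander is shifted by more than 25 mm or knocked over (distance of any of soap_dish, lipstick_rack, cream_jar from where it was at the start of the episode above 0.025 m or angle between any of soap_dish, lipstick_rack, cream_jar's own z axis and vertical above 0.4 rad).
It also fails if it takes over 72 s, if anything falls off the work surface, if the arm or the gripper's body presses on something with over 40 N, if the wrist force passes 120 N, or if a joint passes its speed limit or range.

## Working session

There is one attempt and no reset: what is moved stays moved. The work goes in short steps, Python scripts to look and compute and a shell command to move; the robot and the scene stay as the last step left them, time stands still between calls to the robot, and variables do not carry over. Pictures are saved under pics/ and viewed, at most 10 in all, crops included, and the job is handed in when it is done.

```bash
ls; mkdir -p pics; python3 - <<'E'
from plant import get_state, snapshot, camera_model, r
import cv2,numpy as np
s=get_state();print(s['clock'],s['tool_pos'],s['eef_rot'],s['opening'])
for n in('scene','top'):
    p,d=snapshot(n);np.savez('pics/'+n,p=p,d=d);cv2.imwrite(f'pics/{n}1.png',p[:,:,::-1])
    m=camera_model(n);print(n,np.round(m['intrinsics'],1).tolist(),np.round(m['view'],3).tolist())
E
```

```text
pics
0.0 [ 0.22968782 -0.58060918  0.2489138 ] [ 9.82301296e-01  1.87305407e-01 -2.33243210e-04 -8.90720774e-04] 1.0013682016957342
scene [[489.3, 0.0, 317.0], [0.0, 489.3, 249.4], [0.0, 0.0, 1.0]] [[0.595, 0.804, 0.018, -0.325], [0.491, -0.345, -0.8, -0.209], [-0.637, 0.485, -0.599, 1.213], [0.0, 0.0, 0.0, 1.0]]
top [[556.3, 0.0, 313.4], [0.0, 556.3, 241.2], [0.0, 0.0, 1.0]] [[0.014, -1.0, 0.004, 0.029], [-0.983, -0.015, -0.182, 0.521], [0.182, -0.001, -0.983, 1.149], [0.0, 0.0, 0.0, 1.0]]
```

View pics/top1.png

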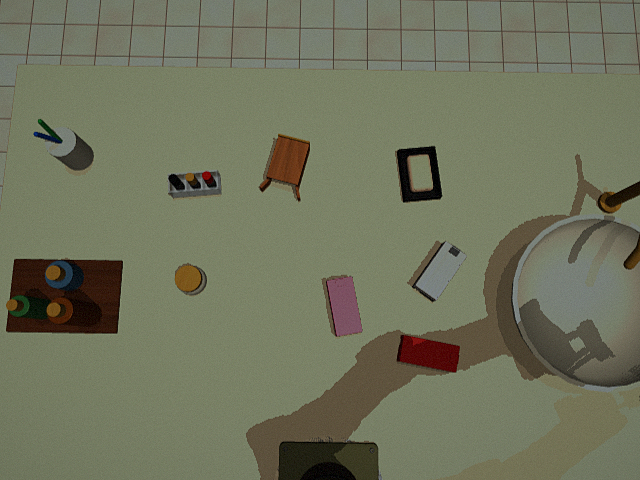

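View pics/scene1.png

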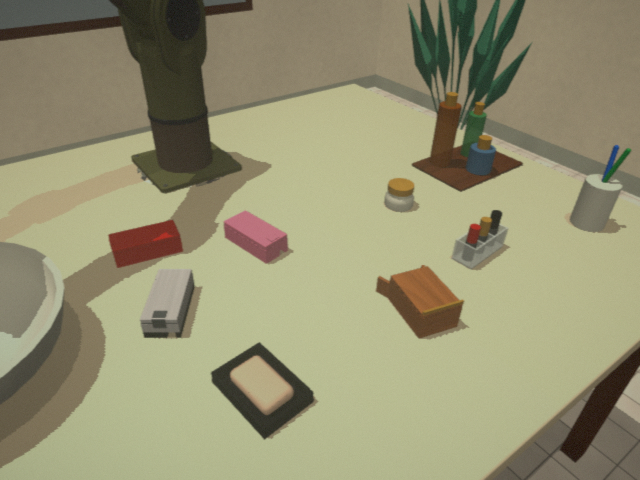

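Candidates: grey tin with a dark clip, top (438,272) / scene (168,302). Look-alikes: pink box top (344,306), red box top (429,353). I choose the grey one, clip end at top (455,250). The bay is at top (288,162), its mouth facing the bottom of the picture (cheek ends at (265,186) and (297,197)). The white basin stands to the right of the tin.

```bash
cat > h.py <<'E'
import numpy as np,cv2
from plant import get_state, snapshot, camera_model, r
def cloud(n,p=None,d=None):
    m=camera_model(n);K=m['intrinsics'];V=np.array(m['view'])
    if d is None:p,d=snapshot(n)
    v,u=np.mgrid[:480,:640]
    c=np.stack([(u-K[0][2])/K[0][0]*d,(v-K[1][2])/K[1][1]*d,d],-1)
    w=(c-V[:3,3])@V[:3,:3]; w[d<=0]=np.nan
    return p,w
E
python3 - <<'E'
from h import *
for n,boxes in(('top',dict(tin=(405,235,475,308),dock=(255,130,318,205),soap=(390,140,450,208),rack=(160,165,228,203),jar=(165,255,215,300),pink=(318,265,370,343),red=(390,328,468,378),basin=(500,200,639,400))),('scene',dict(tin=(132,262,205,342),dock=(370,255,470,340)))):
    z=np.load(f'pics/{n}.npz');p,w=cloud(n,z['p'],z['d'])
    for k,(a,b,c,e) in boxes.items():
        q=w[b:e,a:c].reshape(-1,3);q=q[np.isfinite(q[:,2])&(q[:,2]>0.012)]
        zt=np.percentile(q[:,2],95)
        lo=max(.015,np.percentile(q[:,2],60)-.008); t=q[q[:,2]>lo]
        rc=cv2.minAreaRect((t[:,:2]*1000).astype(np.float32))
        print(n,k,len(q),'z95 %.3f med %.3f'%(zt,np.median(q[:,2])),'lo',round(lo,3),np.round(rc[0],1),np.round(rc[1],1),round(rc[2],1),'ext',np.round(q.min(0),3),np.round(q.max(0),3))
    g=w[360:,100:240]if n=='top' else w[380:470,330:450]
    print('table z',np.nanmedian(g[...,2]))
p=np.load('pics/top.npz')['p'];a=p[228:312,400:480];s=np.load('pics/top.npz')['p'][125:209,250:330]
cv2.imwrite('pics/crop1.png',cv2.resize(np.hstack([a,s]),None,fx=5,fy=5,interpolation=2)[:,:,::-1])
E
```

```text
top tin 1546 z95 0.043 med 0.039 lo 0.032 [ 463.4 -237.9] [ 56.7 121.9] 54.7 ext [ 0.398 -0.293  0.012] [ 0.526 -0.181  0.047]
top dock 1643 z95 0.054 med 0.049 lo 0.042 [703.8  96.5] [ 72.7 102.6] 75.8 ext [0.622 0.05  0.012] [0.761 0.159 0.06 ]
top soap 1417 z95 0.030 med 0.024 lo 0.017 [ 686.1 -200. ] [120.3  86.2] 6.3 ext [ 0.623 -0.248  0.012] [ 0.75  -0.152  0.036]
top rack 1128 z95 0.077 med 0.042 lo 0.036 [652.1 305.2] [ 46.5 110.8] 5.5 ext [0.624 0.248 0.012] [0.679 0.362 0.081]
top jar 724 z95 0.055 med 0.050 lo 0.043 [436.  302.3] [55.1 53.7] 89.9 ext [0.405 0.271 0.013] [0.467 0.33  0.058]
top pink 1522 z95 0.043 med 0.039 lo 0.032 [384.2 -29.7] [120.4  56.2] 10.9 ext [ 0.32  -0.066  0.012] [0.446 0.009 0.049]
top red 1611 z95 0.043 med 0.039 lo 0.032 [ 287.3 -208.9] [121.1  55.8] 79.7 ext [ 0.25  -0.273  0.013] [ 0.325 -0.145  0.047]
top basin 15756 z95 0.101 med 0.037 lo 0.037 [ 427.9 -513.4] [290.4 411.3] 84.8 ext [ 0.219 -0.665  0.012] [ 0.631 -0.366  0.201]
table z -0.0007314428440665919
scene tin 2576 z95 0.042 med 0.040 lo 0.033 [ 464.7 -237.6] [ 56.3 123. ] 54.4 ext [ 0.4   -0.295  0.012] [ 0.53  -0.18   0.044]
scene dock 3431 z95 0.053 med 0.049 lo 0.042 [704.7  96.4] [ 74.5 104.6] 76.2 ext [0.623 0.048 0.012] [0.763 0.254 0.058]
table z 0.00039211148608005007
```

View pics/crop1.png

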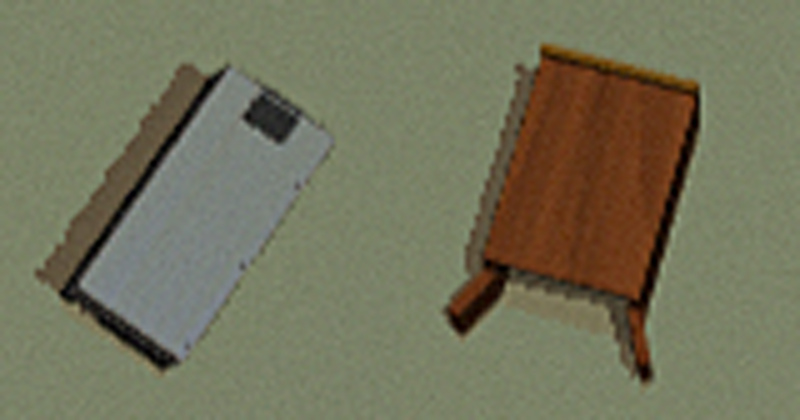

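The crop confirms it: grey-lidded tin on a black foot, clip at its upper-right end (world +x,-y). The bay's roof has the brass lip at the top, and its flared mouth opens downward in the image. Tin: (0.464,-0.238), yaw -35°. Dock: mouth ≈(0.655,0.109), yaw -14°. Top and scene views agree, with the tin's top at 40 mm and the roof at 50 mm. I'll move above the tin's rear half.

```bash
python3 -m inch '1 .023 -.019 0 0 0 0;1 .023 -.019 0 0 0 0;1 .023 -.019 0 0 0 0;1 .023 -.019 0 0 0 0;1 .023 -.019 0 0 0 0;1 .023 -.019 0 0 0 0;1 .023 -.019 0 0 0 0;1 .023 -.019 0 0 0 0;1 .023 -.019 0 0 0 0;1 .023 -.019 0 0 0 0;1 .023 -.019 0 0 0 0;1 .023 -.019 0 0 0 0;1 .023 -.019 0 0 0 0;1 .023 -.019 0 0 0 0' 40; python3 -m inch '1 0 0 .014 0 0 .124;1 0 0 .014 0 0 .124;1 0 0 .014 0 0 .124;1 0 0 .014 0 0 .124;1 0 0 .014 0 0 .124;1 0 0 .014 0 0 .124;1 0 0 .014 0 0 .124;1 0 0 .014 0 0 .124;1 0 0 0 0 0 0'
cat >> h.py <<'E'
def go(tx,ty,tz,yaw):
    "print remaining shift along tool axes, and turn about tool z (rad)"
    from scipy.spatial.transform import Rotation as R
    s=get_state();M=R.from_quat(s['eef_rot']).as_matrix();y=np.arctan2(M[1,0],M[0,0])
    d=M.T@(np.array([tx,ty,tz])-s['tool_pos']);t=(y-np.radians(yaw)+np.pi)%(2*np.pi)-np.pi
    print('t',round(s['clock'],2),'pos',np.round(s['tool_pos'],4),'yaw',round(np.degrees(y),2),'tilt',round(np.degrees(np.arccos(-M[2,2])),2),'q7',round(s['q'][6],2),'F',np.round(s['contact_force'],1),'open',round(s['opening'],3),'grip',np.round(s['finger_force'],1));print('shift',np.round(d,4),'turnz',round(t,4))
E
python3 - <<'E'
from h import *
go(.4315,-.215,.02,-35.2)
p,d=snapshot('wrist');cv2.imwrite('pics/w1.png',p[:,:,::-1])
E
```

```text
clock: 1.27
tool_pos: [0.4318, -0.2139, 0.2495]
eef_rot: [0.982, 0.187, -0.0, -0.0]
contact_force: [0.3, -0.1, -0.6]
opening: 1.002
finger_force: 0.0
clock: 2.02
tool_pos: [0.4303, -0.2145, 0.1356]
eef_rot: [0.953, -0.304, -0.002, 0.0]
contact_force: [-0.5, -0.7, -0.1]
opening: 0.999
finger_force: 0.0
t 2.02 pos [ 0.4303 -0.2145  0.1356] yaw -35.4 tilt 0.26 q7 -1.63 F [-0.5 -0.7 -0.1] open 0.999 grip 0.0
shift [ 0.0018 -0.0005  0.1156] turnz -0.0034
```

View pics/w1.png

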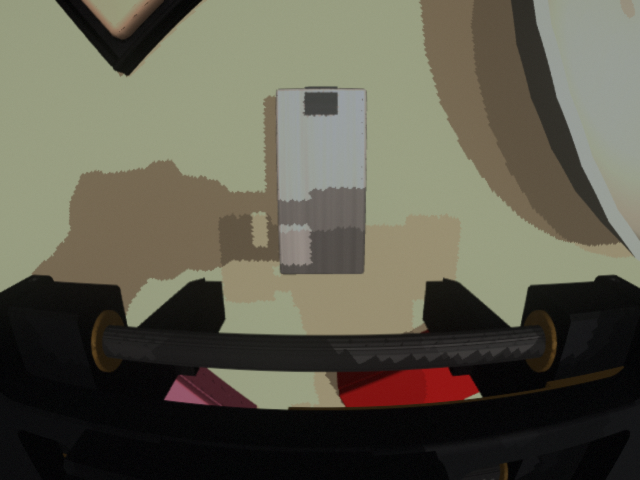

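The wrist view shows the tin, columns 277–366 and rows 87–273, centred between the fingers (about column 322) and aligned with them. The clip points away at (321,103). I'll descend and grip.

```bash
python3 -m inch '1 0 0 .023 0 0 0;1 0 0 .023 0 0 0;1 0 0 .023 0 0 0;1 .001 0 .023 0 0 0;1 .001 0 .023 0 0 0;1 0 0 0 0 0 0;-1 0 0 0 0 0 0;-1 0 0 0 0 0 0;-1 0 0 0 0 0 0;-1 0 0 0 0 0 0;-1 0 0 0 0 0 0;-1 0 0 0 0 0 0;-1 0 0 0 0 0 0;-1 0 0 0 0 0 0' 40; python3 -m inch '-1 0 0 -.004 0 0 0;-1 0 0 -.004 0 0 0;-1 0 0 0 0 0 0'
python3 - <<'E'
from h import *
c,s=np.cos(np.radians(-14)),np.sin(np.radians(-14))
m=np.array([.655,.109])
t=m+(-90-40)/1000*np.array([c,s]);print(t)
go(*t,.026,-14)
E
```

```text
clock: 3.23
tool_pos: [0.4338, -0.2166, 0.0238]
eef_rot: [0.953, -0.302, 0.001, 0.0]
contact_force: [-0.2, 1.1, 7.0]
opening: 0.631
finger_force: 39.9
clock: 3.48
tool_pos: [0.4333, -0.2166, 0.0314]
eef_rot: [0.953, -0.303, 0.0, 0.0]
contact_force: [-1.0, 0.5, -2.1]
opening: 0.633
finger_force: 40.0
[0.52886156 0.14044985]
t 3.48 pos [ 0.4333 -0.2166  0.0314] yaw -35.24 tilt 0.04 q7 -1.61 F [-1.   0.5 -2.1] open 0.633 grip 40.0
shift [-0.128  -0.3468  0.0053] turnz -0.3708
```

```bash
python3 -m inch '-1 0 0 -.02 0 0 0;-1 0 0 -.02 0 0 0;-1 0 0 -.02 0 0 0;-1 -.0091 -.0248 0 0 0 0;-1 -.0091 -.0248 0 0 0 0;-1 -.0091 -.0248 0 0 0 0;-1 -.0091 -.0248 0 0 0 0;-1 -.0091 -.0248 0 0 0 0;-1 -.0091 -.0248 0 0 0 0;-1 -.0091 -.0248 0 0 0 0;-1 -.0091 -.0248 0 0 0 0;-1 -.0091 -.0248 0 0 0 0;-1 -.0091 -.0248 0 0 0 0;-1 -.0091 -.0248 0 0 0 0;-1 -.0091 -.0248 0 0 0 0;-1 -.0091 -.0248 0 0 0 0;-1 -.0091 -.0248 0 0 0 0' ; python3 -m inch '-1 0 0 0 0 0 -.123;-1 0 0 0 0 0 -.123;-1 0 0 .0 0 0 -.123;-1 0 0 0 0 0 0;-1 0 0 0 0 0 0'
python3 - <<'E'
from h import *
go(.5289,.1405,.024,-14)
# tin in wrist view and dock from wrist (fisheye) + top view
p,w=cloud('top');np.savez('pics/top2',p=p,w=w)
q=w.reshape(-1,3);q=q[np.isfinite(q[:,2])]
sel=lambda a,b,c,d,z0,z1:q[(q[:,0]>a)&(q[:,0]<b)&(q[:,1]>c)&(q[:,1]<d)&(q[:,2]>z0)&(q[:,2]<z1)]
d=sel(.62,.78,.03,.17,.042,.0535)
print('roof',cv2.minAreaRect((d[:,:2]*1000).astype(np.float32)))
p,d=snapshot('wrist');cv2.imwrite('pics/w2.png',p[:,:,::-1]);np.savez('pics/w2',p=p,d=d)
m=camera_model('wrist');print(np.round(m['intrinsics'],1).tolist(),np.round(m['view'],4).tolist())
E
```

```text
clock: 4.9
tool_pos: [0.5291, 0.142, 0.0906]
eef_rot: [0.953, -0.303, -0.0, 0.0]
contact_force: [-0.3, 0.0, -1.8]
opening: 0.633
finger_force: 40.0
clock: 5.32
tool_pos: [0.5291, 0.1404, 0.0906]
eef_rot: [0.992, -0.125, -0.0, 0.0]
contact_force: [0.5, -0.4, -1.0]
opening: 0.636
finger_force: 40.0
t 5.32 pos [0.5291 0.1404 0.0906] yaw -14.31 tilt 0.04 q7 -1.88 F [ 0.5 -0.4 -1. ] open 0.636 grip 40.0
shift [-0.0002 -0.0001  0.0666] turnz -0.0054
roof ((703.4863891601562, 96.50437927246094), (72.2507095336914, 103.30484008789062), 75.77702331542969)
[[371.6, 0.0, 323.5], [0.0, 371.6, 241.5], [0.0, 0.0, 1.0]] [[-0.2463, -0.9692, -0.0006, 0.2664], [-0.9369, 0.2379, 0.2561, 0.4699], [-0.2481, 0.0636, -0.9666, 0.358], [0.0, 0.0, 0.0, 1.0]]
```

View pics/w2.png

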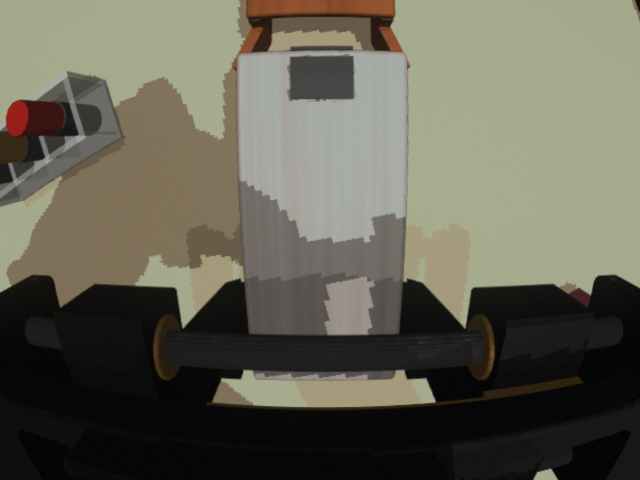

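Tin and bay are aligned: the roof spans columns 247–394 (centre 320), the tin is centred at 322, and the dock-frame lateral offset is about 0 mm. I'll lower it, ease the grip to 20 N so it slips rather than forces, and slide in.

```bash
python3 -m inch '-1 0 0 .022 0 0 0;-1 0 0 .022 0 0 0;-1 0 0 .0215 0 0 0;-1 0 0 0 0 0 0;-1 0 0 0 0 0 0'; python3 -m inch '-1 .008 0 0 0 0 0;-1 .008 0 0 0 0 0;-1 .008 0 0 0 0 0;-1 .008 0 0 0 0 0;-1 .008 0 0 0 0 0;-1 0 0 0 0 0 0' 20;  python3 - <<'E'
from h import *
c,s=np.cos(np.radians(-14.2)),np.sin(np.radians(-14.2))
p=get_state()['tool_pos'][:2]-np.array([.7035,.0965]);print('dockx %.4f docky %.4f'%(p@[c,s]+.0505,p@[-s,c]))
go(.5289,.1405,.024,-14.2)
E
```

```text
clock: 5.83
tool_pos: [0.5291, 0.1402, 0.0245]
eef_rot: [0.992, -0.124, -0.001, 0.0]
contact_force: [-0.5, -0.3, -1.9]
opening: 0.634
finger_force: 40.0
clock: 6.33
tool_pos: [0.5712, 0.1298, 0.0257]
eef_rot: [0.992, -0.124, 0.002, -0.0]
contact_force: [1.5, -0.5, -2.3]
opening: 0.63
finger_force: 20.0
dockx -0.0859 docky -0.0001
t 6.33 pos [0.5712 0.1298 0.0257] yaw -14.19 tilt 0.23 q7 -1.85 F [ 1.5 -0.5 -2.3] open 0.63 grip 20.0
shift [-0.0437  0.      0.0015] turnz 0.0001
```

```bash
python3 -m inch '-1 0 0 .002 0 0 0;-1 .006 0 0 0 0 0;-1 .006 0 0 0 0 0;-1 .006 0 0 0 0 0;-1 .006 0 0 0 0 0;-1 .003 0 0 0 0 0;-1 0 0 0 0 0 0' ;python3 -m inch '-1 .003 0 0 0 0 0;-1 .003 0 0 0 0 0;-1 0 0 0 0 0 0'; python3 -m inch '-1 .003 0 0 0 0 0;-1 .003 0 0 0 0 0;-1 0 0 0 0 0 0';  python3 - <<'E'
from h import *
c,s=np.cos(np.radians(-14.2)),np.sin(np.radians(-14.2))
p=get_state()['tool_pos'][:2]-np.array([.7035,.0965]);print('dockx %.4f docky %.4f'%(p@[c,s]+.0505,p@[-s,c]))
go(.5289,.1405,.024,-14.2)
E
```

```text
clock: 6.92
tool_pos: [0.5956, 0.1237, 0.0233]
eef_rot: [0.992, -0.123, 0.001, 0.0]
contact_force: [-0.6, -0.5, -2.2]
opening: 0.635
finger_force: 20.0
clock: 7.17
tool_pos: [0.601, 0.1226, 0.0233]
eef_rot: [0.992, -0.123, 0.0, 0.0]
contact_force: [-0.5, 0.3, -1.5]
opening: 0.633
finger_force: 20.0
clock: 7.42
tool_pos: [0.6048, 0.1217, 0.0229]
eef_rot: [0.992, -0.123, -0.002, 0.0]
contact_force: [-2.8, 0.3, -2.7]
opening: 0.635
finger_force: 20.0
dockx -0.0513 docky 0.0002
t 7.42 pos [0.6048 0.1217 0.0229] yaw -14.09 tilt 0.18 q7 -1.84 F [-2.8  0.3 -2.7] open 0.635 grip 20.0
shift [-0.0782  0.0002 -0.0009] turnz 0.0019
```

```bash
for i in 1; do python3 -m inch '-1 .002 0 0 0 0 0;-1 .002 0 0 0 0 0;-1 0 0 0 0 0 0;-1 0 0 0 0 0 0'; done;  python3 - <<'E'
from h import *
c,s=np.cos(np.radians(-14.2)),np.sin(np.radians(-14.2))
p=get_state()['tool_pos'][:2]-np.array([.7035,.0965]);print('dockx %.4f docky %.4f'%(p@[c,s]+.0505,p@[-s,c]))
go(.5289,.1405,.024,-14.2)
E
```

```text
clock: 7.75
tool_pos: [0.605, 0.1218, 0.0223]
eef_rot: [0.992, -0.122, -0.005, -0.0]
contact_force: [-9.2, 2.3, 1.4]
opening: 0.637
finger_force: 20.0
dockx -0.0512 docky 0.0004
t 7.75 pos [0.605  0.1218 0.0223] yaw -14.04 tilt 0.59 q7 -1.84 F [-9.2  2.3  1.4] open 0.637 grip 20.0
shift [-0.0784  0.0004 -0.0009] turnz 0.0027
```

It stopped at dock x ≈ 45 with about 9 N, which is the key. I'll draw it out, grip firmer, lift and turn it end for end.

```bash
python3 -m inch '-1 -.008 0 0 0 0 0;-1 -.01 0 0 0 0 0;-1 -.01 0 0 0 0 0;-1 -.01 0 0 0 0 0;-1 -.01 0 0 0 0 0;-1 -.01 0 0 0 0 0;-1 -.01 0 0 0 0 0;-1 -.01 0 0 0 0 0;-1 -.006 0 0 0 0 0;-1 0 0 0 0 0 0;-1 0 0 -.02 0 0 0;-1 0 0 -.02 0 0 0;-1 0 0 -.02 0 0 0;-1 0 0 -.01 0 0 0;-1 0 0 0 0 0 0' 40
python3 -m inch '-1 0 0 0 0 0 -.12;-1 0 0 0 0 0 -.12;-1 0 0 0 0 0 -.12;-1 0 0 0 0 0 -.12;-1 0 0 0 0 0 -.12;-1 0 0 0 0 0 -.12;-1 0 0 0 0 0 -.12;-1 0 0 0 0 0 -.12;-1 0 0 0 0 0 -.12;-1 0 0 0 0 0 -.12;-1 0 0 0 0 0 -.12;-1 0 0 0 0 0 -.12;-1 0 0 0 0 0 -.12'
python3 -m inch '-1 0 0 0 0 0 -.12;-1 0 0 0 0 0 -.12;-1 0 0 0 0 0 -.12;-1 0 0 0 0 0 -.12;-1 0 0 0 0 0 -.12;-1 0 0 0 0 0 -.12;-1 0 0 0 0 0 -.12;-1 0 0 0 0 0 -.12;-1 0 0 0 0 0 -.12;-1 0 0 0 0 0 -.12;-1 0 0 0 0 0 -.12;-1 0 0 0 0 0 -.12;-1 0 0 0 0 0 -.12;-1 0 0 0 0 0 -.02;-1 0 0 0 0 0 0'
cat >> h.py <<'E'
def dock(tx,z,yaw=165.8):
    c,s=np.cos(np.radians(-14.2)),np.sin(np.radians(-14.2));C=np.array([.7035,.0965])
    p=get_state()['tool_pos'][:2]-C;print('dockx %.4f docky %.4f'%(p@[c,s]+.0505,p@[-s,c]))
    t=C+(tx-.0505)*np.array([c,s]);go(*t,z,yaw)
E
python3 -c "
from h import *
dock(-.055,.025)"
```

```text
clock: 9.0
tool_pos: [0.5309, 0.1409, 0.0953]
eef_rot: [0.992, -0.123, 0.003, -0.001]
contact_force: [-0.1, 0.8, -2.4]
opening: 0.632
finger_force: 40.0
clock: 10.08
tool_pos: [0.5285, 0.1406, 0.0921]
eef_rot: [0.79, 0.613, -0.0, -0.0]
contact_force: [0.8, 0.1, -2.5]
opening: 0.628
finger_force: 40.0
clock: 11.33
tool_pos: [0.5284, 0.1404, 0.0923]
eef_rot: [0.125, 0.992, 0.0, -0.001]
contact_force: [-0.5, 0.9, -1.9]
opening: 0.631
finger_force: 40.0
dockx -0.1300 docky -0.0004
t 11.33 pos [0.5284 0.1404 0.0923] yaw 165.63 tilt 0.08 q7 0.16 F [-0.5  0.9 -1.9] open 0.631 grip 40.0
shift [-0.0751  0.0006  0.0672] turnz -0.0029
```

```bash
python3 -m inch '-1 -.015 0 0 0 0 0;-1 -.015 0 0 0 0 0;-1 -.015 0 0 0 0 0;-1 -.015 0 0 0 0 0;-1 -.015 0 0 0 0 0;-1 0 0 .02 0 0 0;-1 0 0 .02 0 0 0;-1 0 0 .02 0 0 0;-1 0 0 .0085 0 0 0;-1 0 0 0 0 0 0;1 0 0 0 0 0 0;1 0 0 0 0 0 0;1 0 0 0 0 0 0;1 0 0 0 0 0 0;1 0 0 -.025 0 0 0;1 0 0 -.025 0 0 0;1 0 0 -.02 0 0 0;1 0 0 0 0 0 0'
python3 -m inch '1 .02 0 0 0 0 0;1 .02 0 0 0 0 0;1 .02 0 0 0 0 0;1 .02 0 0 0 0 0;1 0 0 0 0 0 0;1 0 0 0 0 0 0'
python3 - <<'E'
from h import *
dock(-.132,.022)
p,d=snapshot('wrist');cv2.imwrite('pics/w3.png',p[:,:,::-1])
p,w=cloud('top');q=w.reshape(-1,3)
c,s=np.cos(np.radians(-14.2)),np.sin(np.radians(-14.2));e=q[:,:2]-[.7035,.0965];X=e@[c,s]+.0505;Y=e@[-s,c]
k=(X<-.025)&(X>-.2)&(abs(Y)<.05)&(q[:,2]>.033)&(q[:,2]<.046);print('tin part in dock frame',k.sum(),cv2.minAreaRect(np.c_[X[k],Y[k]].astype(np.float32)*1000) if k.sum()>20 else '')
E
```

```text
clock: 12.83
tool_pos: [0.6037, 0.1238, 0.0992]
eef_rot: [0.124, 0.992, 0.002, 0.003]
contact_force: [0.4, 0.4, 0.4]
opening: 0.998
finger_force: 0.0
clock: 13.33
tool_pos: [0.5231, 0.1422, 0.0948]
eef_rot: [0.123, 0.992, -0.0, -0.0]
contact_force: [0.0, 0.2, 0.2]
opening: 1.002
finger_force: 0.0
dockx -0.1356 docky 0.0001
t 13.33 pos [0.5231 0.1422 0.0948] yaw 165.91 tilt 0.04 q7 0.15 F [0.  0.2 0.2] open 1.002 grip 0.0
shift [-0.0036 -0.0001  0.0728] turnz 0.0019
tin part in dock frame 140 ((-149.56141662597656, -1.7515010833740234), (11.839334487915039, 55.70518112182617), 0.17127369344234467)
```

View pics/w3.png

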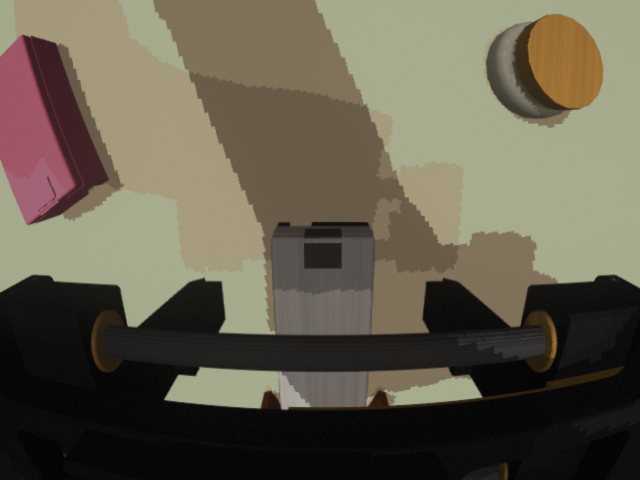

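The tin lies flat and straight, its clip end (column 323) now facing the robot and between the fingers; its rear edge is at dock x ≈ -155. I'll grip near the clip end.

```bash
python3 -m inch '1 0 0 .02 0 0 0;1 0 0 .02 0 0 0;1 0 0 .02 0 0 0;1 0 0 .012 0 0 0;1 0 0 0 0 0 0;-1 0 0 0 0 0 0;-1 0 0 0 0 0 0;-1 0 0 0 0 0 0;-1 0 0 0 0 0 0;-1 0 0 0 0 0 0;-1 0 0 0 0 0 0;-1 0 0 0 0 0 0' 20
python3 -m inch '-1 -.01 0 0 0 0 0;-1 -.01 0 0 0 0 0;-1 -.01 0 0 0 0 0;-1 -.01 0 0 0 0 0;-1 -.005 0 0 0 0 0;-1 0 0 0 0 0 0'
python3 -c "
from h import *
dock(-.06,.022)"
```

```text
clock: 14.43
tool_pos: [0.5241, 0.142, 0.0234]
eef_rot: [0.124, 0.992, 0.0, 0.001]
contact_force: [-0.5, -1.3, 6.0]
opening: 0.636
finger_force: 20.0
clock: 14.93
tool_pos: [0.5672, 0.1317, 0.0234]
eef_rot: [0.124, 0.992, 0.001, -0.0]
contact_force: [-1.7, 0.6, 6.1]
opening: 0.632
finger_force: 20.0
dockx -0.0903 docky 0.0007
t 14.93 pos [0.5672 0.1317 0.0234] yaw 165.79 tilt 0.08 q7 0.17 F [-1.7  0.6  6.1] open 0.632 grip 20.0
shift [-0.0303 -0.0007  0.0014] turnz -0.0001
```

```bash
python3 -m inch '-1 -.006 0 0 0 0 0;-1 -.006 0 0 0 0 0;-1 -.006 0 0 0 0 0;-1 -.006 0 0 0 0 0;-1 -.005 0 0 0 0 0;-1 0 0 0 0 0 0'; python3 -m inch '-1 -.003 0 0 0 0 0;-1 -.003 0 0 0 0 0;-1 0 0 0 0 0 0'; python3 -m inch '-1 -.003 0 0 0 0 0;-1 -.003 0 0 0 0 0;-1 0 0 0 0 0 0'
python3 -c "
from h import *
dock(-.04,.022)"
```

```text
clock: 15.43
tool_pos: [0.5949, 0.125, 0.0234]
eef_rot: [0.123, 0.992, 0.001, -0.001]
contact_force: [-2.0, 1.0, 6.3]
opening: 0.633
finger_force: 20.0
clock: 15.68
tool_pos: [0.5999, 0.1238, 0.0234]
eef_rot: [0.123, 0.992, 0.001, -0.001]
contact_force: [-3.8, 1.7, 7.6]
opening: 0.635
finger_force: 20.0
clock: 15.93
tool_pos: [0.6058, 0.1224, 0.0234]
eef_rot: [0.123, 0.992, 0.001, -0.001]
contact_force: [-4.5, 2.0, 7.2]
opening: 0.633
finger_force: 20.0
dockx -0.0506 docky 0.0011
t 15.93 pos [0.6058 0.1224 0.0234] yaw 165.87 tilt 0.14 q7 0.29 F [-4.5  2.   7.2] open 0.633 grip 20.0
shift [-0.0106 -0.0011  0.0014] turnz 0.0013
```

```bash
python3 -m inch '-1 -.003 0 -.001 0 0 0;-1 -.003 0 0 0 0 0;-1 0 0 0 0 0 0'; python3 -m inch '-1 -.003 0 0 0 0 0;-1 -.003 0 0 0 0 0;-1 0 0 0 0 0 0'
python3 -c "
from h import *
dock(-.04,.022)"
```

```text
clock: 16.18
tool_pos: [0.6138, 0.1188, 0.0235]
eef_rot: [0.124, 0.992, -0.0, 0.0]
contact_force: [-0.1, 0.4, -0.8]
opening: 0.631
finger_force: 20.0
clock: 16.43
tool_pos: [0.6195, 0.1175, 0.0235]
eef_rot: [0.124, 0.992, -0.0, 0.0]
contact_force: [0.4, -0.3, -1.9]
opening: 0.631
finger_force: 20.0
dockx -0.0361 docky -0.0002
t 16.43 pos [0.6195 0.1175 0.0235] yaw 165.76 tilt 0.05 q7 0.32 F [ 0.4 -0.3 -1.9] open 0.631 grip 20.0
shift [0.004  0.0002 0.0015] turnz -0.0008
```

Past the key with no resistance; the tin's centre is at about +3 mm. I'll release, go behind, shut the fingers and push the rest.

```bash
python3 -m inch '1 0 0 0 0 0 0;1 0 0 0 0 0 0;1 0 0 0 0 0 0;1 0 0 -.025 0 0 0;1 0 0 -.025 0 0 0;-1 .016 0 0 0 0 0;-1 .016 0 0 0 0 0;-1 .018 0 0 0 0 0;-1 0 0 0 0 0 0;-1 0 0 0 0 0 0;-1 0 0 0 0 0 0;-1 0 0 .02 0 0 0;-1 0 0 .024 0 0 0;-1 0 0 0 0 0 0;-1 0 0 0 0 0 0'
python3 - <<'E'
from h import *
dock(-.04,.028)
p,w=cloud('top');q=w.reshape(-1,3)
c,s=np.cos(np.radians(-14.2)),np.sin(np.radians(-14.2));e=q[:,:2]-[.7035,.0965];X=e@[c,s]+.0505;Y=e@[-s,c]
k=(X<-.003)&(X>-.2)&(abs(Y)<.028)&(q[:,2]>.033)&(q[:,2]<.046);print(k.sum(),cv2.minAreaRect(np.c_[X[k],Y[k]].astype(np.float32)*1000) if k.sum()>20 else '')
E
```

```text
clock: 17.68
tool_pos: [0.5704, 0.1295, 0.0289]
eef_rot: [0.124, 0.992, -0.001, -0.001]
contact_force: [-1.8, 0.3, 1.2]
opening: 0.266
finger_force: 0.0
dockx -0.0867 docky -0.0006
t 17.68 pos [0.5704 0.1295 0.0289] yaw 165.75 tilt 0.1 q7 0.19 F [-1.8  0.3  1.2] open 0.266 grip 0.0
shift [-0.0467  0.0007  0.0008] turnz -0.0009
0
```

```bash
python3 -m inch '-1 0 0 0 0 0 0;-1 0 0 0 0 0 0;-1 0 0 0 0 0 0;-1 0 0 0 0 0 0;-1 -.006 0 0 0 0 0;-1 -.006 0 0 0 0 0;-1 -.006 0 0 0 0 0;-1 -.006 0 0 0 0 0;-1 -.006 0 0 0 0 0;-1 -.005 0 0 0 0 0;-1 -.004 0 0 0 0 0;-1 0 0 0 0 0 0;-1 0 0 0 0 0 0'; python3 -m inch '-1 -.003 0 0 0 0 0;-1 -.003 0 0 0 0 0;-1 0 0 0 0 0 0'; 
python3 -c "
from h import *
dock(-.034,.028)"
```

```text
clock: 18.82
tool_pos: [0.6086, 0.1204, 0.0296]
eef_rot: [0.124, 0.992, -0.0, 0.0]
contact_force: [-1.0, -0.7, -0.1]
opening: 0.002
finger_force: 0.0
clock: 19.07
tool_pos: [0.6144, 0.119, 0.0296]
eef_rot: [0.124, 0.992, -0.0, 0.0]
contact_force: [0.1, -0.4, 0.1]
opening: 0.005
finger_force: 0.0
dockx -0.0414 docky -0.0001
t 19.07 pos [0.6144 0.119  0.0296] yaw 165.78 tilt 0.03 q7 0.31 F [ 0.1 -0.4  0.1] open 0.005 grip 0.0
shift [-0.0074  0.0001  0.0016] turnz -0.0003
```

```bash
python3 -m inch '-1 -.003 0 0 0 0 0;-1 -.002 0 0 0 0 0;-1 0 0 0 0 0 0;-1 0 0 0 0 0 0'; python3 -m inch '-1 -.002 0 0 0 0 0;-1 -.001 0 0 0 0 0;-1 0 0 0 0 0 0;-1 0 0 0 0 0 0'
python3 -c "
from h import *
dock(-.034,.028)
p,d=snapshot('scene');cv2.imwrite('pics/s2.png',cv2.resize(p[200:380,300:500],None,fx=3,fy=3)[:,:,::-1])"
```

```text
clock: 19.4
tool_pos: [0.6192, 0.1178, 0.0297]
eef_rot: [0.124, 0.992, -0.0, 0.0]
contact_force: [-0.8, -0.4, 0.1]
opening: 0.006
finger_force: 0.0
clock: 19.73
tool_pos: [0.6214, 0.1174, 0.0298]
eef_rot: [0.123, 0.992, 0.0, -0.0]
contact_force: [-1.2, 0.2, 1.6]
opening: 0.003
finger_force: 1.0
dockx -0.0342 docky 0.0001
t 19.73 pos [0.6214 0.1174 0.0298] yaw 165.81 tilt 0.02 q7 0.34 F [-1.2  0.2  1.6] open 0.003 grip 1.0
shift [-0.0002 -0.0001  0.0018] turnz 0.0002
```

View pics/s2.png

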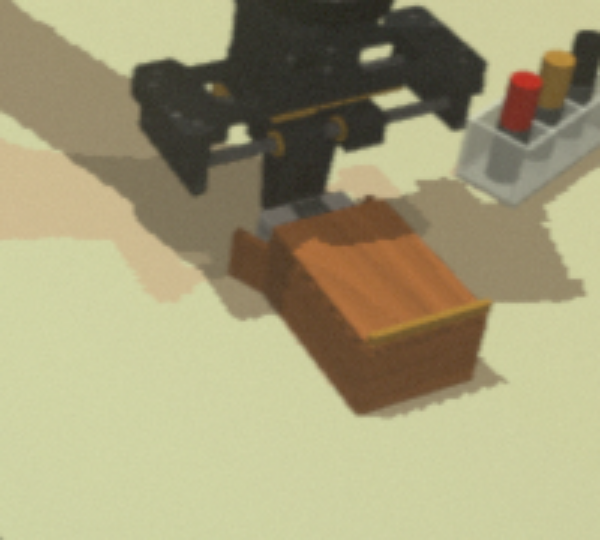

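The tin is well inside, with only its clip end showing at crop (310,215). The fingers press behind it, and nothing pushes back yet. I'll continue gently until it meets the back.

```bash
python3 -m inch '-1 -.002 0 0 0 0 0;-1 0 0 0 0 0 0;-1 0 0 0 0 0 0'; python3 -m inch '-1 -.002 0 0 0 0 0;-1 0 0 0 0 0 0;-1 0 0 0 0 0 0'
python3 -c "
from h import *
dock(-.034,.028)"
```

```text
clock: 20.03
tool_pos: [0.6214, 0.1173, 0.0297]
eef_rot: [0.123, 0.992, -0.0, -0.002]
contact_force: [-5.6, 1.6, 5.6]
opening: 0.004
finger_force: 3.3
clock: 20.28
tool_pos: [0.6214, 0.1174, 0.0297]
eef_rot: [0.123, 0.992, -0.001, -0.003]
contact_force: [-10.4, 1.0, 8.6]
opening: 0.007
finger_force: 5.3
dockx -0.0342 docky 0.0001
t 20.28 pos [0.6214 0.1174 0.0297] yaw 165.91 tilt 0.4 q7 0.35 F [-10.4   1.    8.6] open 0.007 grip 5.3
shift [-0.0002 -0.0001  0.0017] turnz 0.0019
```

It stopped at dock x = -34 mm, exactly the home position. I'll back off, rise and check.

```bash
python3 -m inch '-1 .01 0 0 0 0 0;-1 .02 0 0 0 0 0;-1 .03 0 0 0 0 0;-1 .03 0 -.02 0 0 0;-1 .03 0 -.03 0 0 0;-1 .03 0 -.03 0 0 0;-1 .03 0 -.03 0 0 0;-1 .03 0 0 0 0 0;-1 0 0 0 0 0 0;-1 0 0 0 0 0 0'
python3 - <<'E'
from h import *
c,s=np.cos(np.radians(-14.2)),np.sin(np.radians(-14.2))
p0=None
for n in('top','scene'):
    p,w=cloud(n);q=w.reshape(-1,3);e=q[:,:2]-[.7035,.0965];X=e@[c,s]+.0505;Y=e@[-s,c]
    k=(X<-.003)&(X>-.06)&(abs(Y)<.034)&(q[:,2]>.034)&(q[:,2]<.046)
    print(n,k.sum(),k.sum()>9 and cv2.minAreaRect(np.c_[X[k],Y[k]].astype(np.float32)*1000))
    if n=='top':cv2.imwrite('pics/t3.png',cv2.resize(p[110:230,230:350],None,fx=4,fy=4)[:,:,::-1])
E
```

```text
clock: 21.12
tool_pos: [0.4232, 0.1679, 0.1389]
eef_rot: [0.122, 0.993, 0.0, 0.001]
contact_force: [0.8, 0.6, -0.4]
opening: 0.003
finger_force: 0.0
top 254 ((-14.815683364868164, 1.306142807006836), (22.94270896911621, 62.079044342041016), 0.08324222266674042)
scene 193 ((-16.667984008789062, -1.2569713592529297), (57.00190353393555, 18.758018493652344), 89.23723602294922)
```

View pics/t3.png

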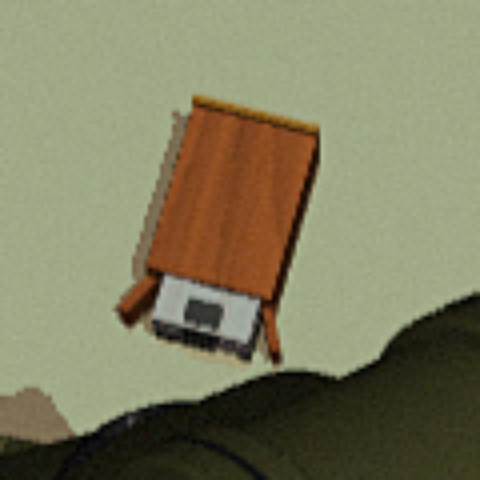

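The picture shows the tin square in the bay with only its clip end (205,312) sticking out. Its rear edge is at dock x ≈ -26 mm, so it is home, and the robot is clear.

```bash
python3 -c "
from plant import r
print(r.finish_job())"
```

```text
the job is handed in; nothing more can be done
None
```

The tin is parked fully home against the back of the bay, upright and released. The first try, clip end first, stopped at the key at about 9 N, so I turned it end for end and it slid in with no more than about 14 N at the wrist. I handed the job in at about 21 s; no verdict came back.

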